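# Dock the camera monopod and hold it up at its second stop

## Robot

A 6-joint arm with a two-finger parallel gripper is mounted at the origin on the work surface. World frame = base frame: x ahead of the robot, y to its left, z up, the work surface at z = 0. Lengths are in m, angles in rad, forces in N, time in s.
With the tool pointing down it reaches from about 0.4 to 0.825 m from the base axis. Payload 7 kg.
Tool frame: the origin (TCP) lies midway between the tips of the shut fingers; the grasp point (between the pads) lies 19 mm behind it (grip_point_offset is the distance from the TCP to the grasp point, in m); z points along the fingers, y is the line along which they close (so a half turn about z gives the same grasp; the last joint's range is limited). The gripper opens to 88 mm and grips with 3 to 60 N. Pads are 19 mm wide; open, the fingers measure 130 mm over their backs; the gripper's body (78 mm by 193 mm) begins 47 mm behind the grasp point.
Start: joints at [-1.057, 0.359, 0.012, 0, -1.224, -0.288], TCP at [0.151, -0.658, 0.227] pointing down, gripper open.
Joint ranges: [-3.07, 3.07], [-1.43, 2.12], [-1.02, 1.25], [-3.03, 1.67], [-3.05, -0], [-3.03, 3.03]. Speed limits (rad/s): [2.39, 2.39, 3.01, 3.14, 3.14, 3.14].

## Interface

Orientations are given as [roll, pitch, yaw] about the fixed x, y, z axes, in that order (R = Rz(yaw) Ry(pitch) Rx(roll)).
In Python, from station import get_state, grab_frame, camera_params, job_done, grip_point_offset gives the robot as it stands.
- The arm moves only by the shell command python3 -m creep 'ROWS' [FORCE]. ROWS is JSON, a list that holds one entry, the list of rows, each a list of 7 numbers: the finger opening in cm, from 0 to 8.76, then the shift along the tool's x, y, z in cm, then the turn, a rotation vector about the tool's x, y, z in rad. In form: [[[fingers, tx, ty, tz, wx, wy, wz], ...]]. A call has 1 to 20 rows; each row is the pose to reach, as a shift and turn from the pose commanded when the call began, along the tool's axes at that moment; what a row does not reach only later rows make up. A row lasts 1/8 s, in which the tool goes at most 62.5 mm and 10.7 degrees, less where a joint would pass 70% of its speed; a pose out of reach is approached as far as the arm can. A call with a gripper value outside its range is refused whole. The fingers move at their own pace and stop on an object; FORCE is the grip in N (left out, the last holds). Time passes only in rows, so rows that repeat a pose let the fingers close. It gives the time, the measured TCP pose, the force, the opening and the grip force at its end, in the units of the state.
- get_state(): the state, without advancing time (a new reading comes with each control period).
- grab_frame(name): name is "scene" or "top" or "wrist"; returns the picture (384x512x3 uint8, blue, green, red); there is no depth.
- camera_params(name): a dict with "vertical_fov" (degrees; the focal length in pixels is half the picture's height over the tangent of half this angle, whatever the lens; pixels are square), "cx", "cy" (the principal point, pixels), "view" (4x4, takes a point from world to camera coordinates). Camera axes: x right, y down, z forward; pixel columns grow to the right and rows downward; lengths in m; the calibration is good to about 2 mm. A picture is of the moment at which its call begins: read the wrist's pose just before it. camera_params takes no time and is no camera call; for the wrist camera it gives the pose at the moment of the call.
- job_done(): hands the job in; it is judged then, once.
The state is a dict: "t": time; "q": joint angles; "qd": joint speeds; "joint_efforts": joint torques, N m; "eef_pos": TCP position; "ee_rot": TCP orientation; "force": force on the tool from outside, world axes, zero at the start; "moment": the same for the moment, N m; "width": finger opening in m; "gripper_force": force on a finger pad.
Only numpy, scipy, OpenCV 4.12 (cv2) and the standard library are available. Lean on these libraries where they do the work, as an engineer would, in place of code of your own. Each camera call takes 0.05 s, during which the arm holds its last target. There are 200 camera calls.

## Task

Get the little camera monopod ready to photograph the pattern card: stand it, still collapsed, on the dark docking plate so that both brass pegs go up through the holes of its foot and the foot sits flat on the plate (either way round). Then squeeze the orange release button on its head, pull the head straight up past the first stop to the second stop (fully extended) with the foot staying down on the plate, and finish while holding it there with the button still squeezed; it sinks if let go. Leave everything else on the table where it is.

Things in the scene. Friction and masses are not known exactly. Their poses are not given: they have to be found in the camera images.
- monopod: Loose camera monopod, about 0.84 kg (+-0.1), upright, collapsed, on the table. Origin: centre of the foot's underside; z up, y along the foot, x across. Foot: grey plate 70 (x) by 110 (y) by 14 mm, two 13 mm through holes at y = +38 and -38 mm. Black sleeve 26 by 26 mm up to z = 134 mm; above it, collapsed, the head: grip block, z 138 to 172 mm, camera on top to z = 196 mm (lens on +x)
- mast (a joint): how far the head is pulled up, m: 0 collapsed (locked), 0.055 first stop (locks there if the button is free), 0.11 second stop (no lock: sinks if let go). Pulling takes about 3 N with the button in; the foot part weighs about 6 N, so a slow pull leaves the foot down; pulling on past 0.11 lifts the whole monopod. Locked, it lifts whole
- grip (a point): centre of the head's grey grip block, 30 (x) by 40 (y) by 34 mm high, 155 mm above the foot's underside when collapsed; rises with the head. Camera above it: 26 by 34 mm, top 41 mm above this point. Fingers closing along the monopod's y (40 mm, plain faces) carry it locked; closing along x they squeeze the button and unlock the telescope
- release (a joint): how far the orange release button is pressed in, m: 0 free, 0.005 fully in; the telescope is free from about 0.0035 on. Spring: about 3 N at first, 7 N fully in; a grip of 20 to 30 N across the button and the face behind it holds it in
- button_face (a point): centre of the outer face of the orange release button (18 mm wide along y, 22 mm high), on the +x side of the grip block, below the lens, level with grip; it stands 6 mm out of the block when free (36 mm over button and block), 1 mm when fully in, and moves along the monopod's -x when pressed
- dock: fixed dark steel docking plate, 100 (x) by 150 (y) by 18 mm, origin at the centre of its underside on the table, z up. Two brass pegs at y = +38 and -38 mm on its top, 10 mm diameter for 9 mm and then tapering to 5.6 mm, 16 mm high in all
- dock_top (a point): centre of the docking plate's top face, 18 mm above the table; the centre of the foot's underside belongs here, foot length along the plate's length, either way round
- tin: bystander: open black tin 150 by 110 by 26 mm, origin under its centre; leave alone
- spool_green: bystander: upright thread spool, green, 42 mm diameter, 50 mm high, origin under its centre; leave alone
- spool_gold: bystander: upright thread spool, gold, 42 mm diameter, 50 mm high, origin under its centre; leave alone
- button_jar: bystander: jar with brass lid, 60 mm diameter, 75 mm high, origin under its centre; leave alone
- clip_pink: bystander: pink sewing clip, 34 by 13 by 14 mm, flat on the table, origin under its centre; leave alone
- clip_purple: bystander: purple sewing clip, 34 by 13 by 14 mm, flat on the table, origin under its centre; leave alone
- tape_measure: bystander: yellow round tape measure case, 54 mm diameter, 18 mm high, origin under its centre; leave alone

How it is judged:
On the way, in this order (a step that is already met when the one before it is completed fails the run):
1. the collapsed monopod sits flat on the docking plate, both pegs through its foot (z of monopod in the frame of dock_top below 0.004 m and horizontal distance between monopod and dock_top below 0.006 m and angle between the y axis of monopod and the y axis of dock, either way round below 0.1 rad and angle between monopod's own z axis and vertical below 0.06 rad and value of joint mast below 0.01 m), for 0.2 s.
2. the head is being pulled up with the button squeezed, the foot staying down on the plate (z of monopod in the frame of dock_top below 0.007 m and horizontal distance between monopod and dock_top below 0.006 m and angle between the y axis of monopod and the y axis of dock, either way round below 0.1 rad and angle between monopod's own z axis and vertical below 0.06 rad and value of joint mast above 0.04 m and value of joint release above 0.003 m and contact force between the fingers and monopod above 2 N), for 0.05 s.
At the end, for the whole second after the job is handed in: Foot on the dock, pegs through: centred within 6 mm, lined up within 0.1 rad, under 7 mm off the plate, upright within 0.06 rad; head over 103 of 110 mm up, still, held by the fingers, button over 3 of 5 mm in; bystanders within 30 mm of their start (z of monopod in the frame of dock_top below 0.007 m and horizontal distance between monopod and dock_top below 0.006 m and angle between the y axis of monopod and the y axis of dock, either way round below 0.1 rad and angle between monopod's own z axis and vertical below 0.06 rad and value of joint mast above 0.103 m and value of joint release above 0.003 m and contact force between the fingers and monopod above 2 N and linear speed of monopod below 0.02 m/s and velocity of joint mast below 0.01 m/s and distance of each of tin, spool_green, spool_gold, button_jar, clip_pink, clip_purple, tape_measure from where it was at the start of the episode below 0.03 m); the arm keeps its last pose, push and grip.
It fails at once if a bystander was moved more than 30 mm (distance of any of tin, spool_green, spool_gold, button_jar, clip_pink, clip_purple, tape_measure from where it was at the start of the episode above 0.03 m).
It fails at once if the monopod was tipped over (angle between monopod's own z axis and vertical above 0.7 rad).
It also fails if it takes over 59 s, if anything falls off the work surface, if the arm or the gripper's body presses on something with over 40 N, if the wrist force passes 120 N, or if a joint passes its speed limit or range.

## Working session

There is one attempt and no reset: what is moved stays moved. The work goes in short steps, Python scripts to look and compute and a shell command to move; the robot and the scene stay as the last step left them, time stands still between calls to the robot, and variables do not carry over. Pictures are saved under pics/ and viewed, at most 10 in all, crops included, and the job is handed in when it is done.

```bash
mkdir -p pics; ls; cat > h.py <<'E'
import numpy as np, cv2
from station import *
def K(n):
    p=camera_params(n); f=192/np.tan(np.radians(p['vertical_fov'])/2); return p,f,np.array(p['view'])
def ray(n,u,v,P=None):
    p,f,V=P or K(n); R=V[:3,:3]; o=-R.T@V[:3,3]
    d=R.T@np.array([(u-p['cx'])/f,(v-p['cy'])/f,1]); return o,d
def onz(n,u,v,z,P=None):
    o,d=ray(n,u,v,P); return o+d*(z-o[2])/d[2]
def proj(n,X,P=None):
    p,f,V=P or K(n); c=V[:3,:3]@np.array(X)+V[:3,3]; return c[0]/c[2]*f+p['cx'],c[1]/c[2]*f+p['cy']
E
python3 - <<'E'
from h import *
s=get_state(); print(s['t'],s['eef_pos'],s['ee_rot'],grip_point_offset)
for n in('scene','top'):
    im=grab_frame(n); cv2.imwrite(f'pics/{n}0.png',im); p,f,V=K(n); print(n,f,p['cx'],p['cy'],(-V[:3,:3].T@V[:3,3]).round(3),V[:3,:3].round(2).tolist(),p.keys())
E
```

```text
pics
0.0 [ 0.15097385 -0.65739078  0.22563404] [ 3.13991693e+00 -1.73366914e-04 -2.91592463e+00] 0.0188
scene 358.8972825250136 259.8934564253322 189.48048538316388 [1.158 0.691 0.899] [[-0.75, 0.66, -0.01], [0.44, 0.49, -0.75], [-0.49, -0.57, -0.66]] dict_keys(['vertical_fov', 'cx', 'cy', 'view'])
top 431.8889420465482 258.8253344444387 192.22073973192443 [ 0.42  -0.012  1.345] [[-0.0, -1.0, 0.01], [-0.99, 0.0, -0.11], [0.11, -0.01, -0.99]] dict_keys(['vertical_fov', 'cx', 'cy', 'view'])
```

View pics/scene0.png

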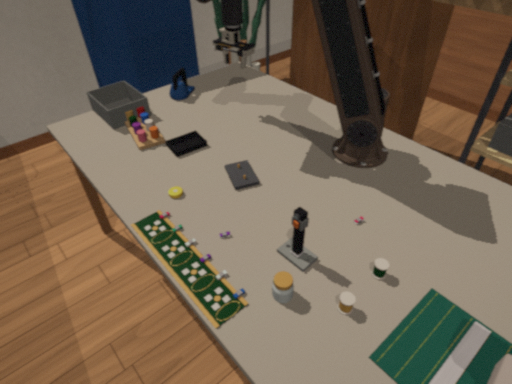

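View pics/top0.png

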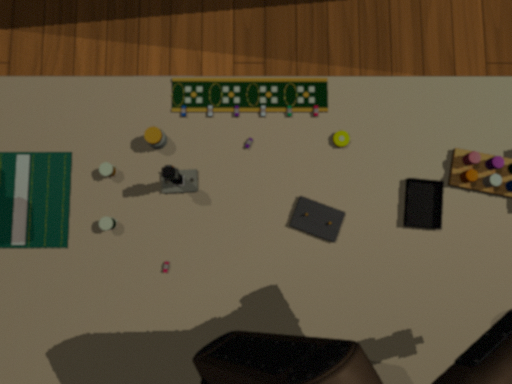

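Scene: the monopod stands at about (297,240) in the scene view and (179,181) in the top view. The dock is at (317,219) in the top view, with its pegs at about (306,214) and (329,223). Next I'll zoom in on both and mask them.

```bash
python3 - <<'E'
from h import *
t=cv2.imread('pics/top0.png'); s=cv2.imread('pics/scene0.png')
r=lambda im,x,y,w,h,W,H:cv2.resize(im[y:y+h,x:x+w],(W,H),interpolation=cv2.INTER_CUBIC)
A=r(t,150,155,60,50,400,333);B=r(t,285,190,60,50,400,333);C=r(s,270,200,60,75,240,300) 
C=np.hstack([r(s,270,200,60,40,400,267),r(s,270,235,60,40,400,267)])
cv2.imwrite('pics/c.png',np.vstack([np.hstack([A,B]),C]))
# dock: dark mask around
g=cv2.cvtColor(t,cv2.COLOR_BGR2GRAY); sub=g[190:248,280:352]
m=(sub<95).astype(np.uint8); m=cv2.morphologyEx(m,cv2.MORPH_CLOSE,np.ones((5,5)))
c=max(cv2.findContours(m,0,1)[0],key=cv2.contourArea); q=cv2.minAreaRect(c); print(q, sub[0,0],sub[29,37])
P=K('top'); bp=cv2.boxPoints(q)+[280,190]; w=[onz('top',*b,.012,P)[:2].round(4).tolist() for b in bp]; print(w,np.mean(w,0))
hsv=cv2.cvtColor(t,cv2.COLOR_BGR2HSV)[190:248,280:352]
m=((hsv[...,1]>90)&(hsv[...,2]>80)).astype(np.uint8); n,l,st,ce=cv2.connectedComponentsWithStats(m)
for i in range(1,n):
    u=ce[i]+[280,190]; print(u,st[i][4],onz('top',*u,.03,P).round(4))
E
```

```text
((35.21232986450195, 29.26712417602539), (54.65821838378906, 35.93163299560547), 20.556045532226562) 109 43
[[0.4621, -0.1036], [0.5663, -0.1438], [0.5062, -0.3018], [0.4029, -0.2603]] [ 0.484375 -0.202375]
[330.  222.5] 2 [ 0.4732 -0.2448  0.03  ]
```

View pics/c.png

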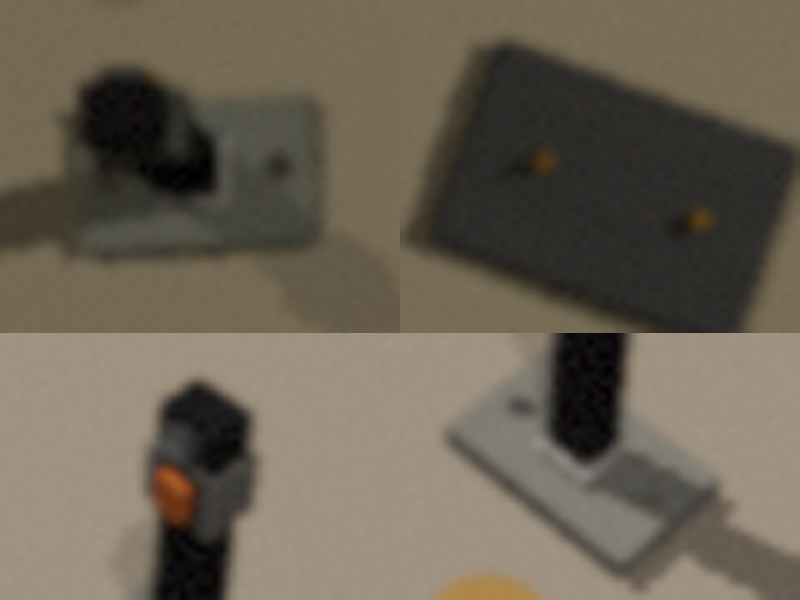

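The crop shows the pegs at top px (306.8,214) and (330,223). The foot's top corners are at about (162,171), (198,170), (198,191.5) and (162,192.5). The button faces world +x, so monopod yaw is about 0 and dock yaw is about −0.36.

```bash
cat >> h.py <<'E'
from scipy.spatial.transform import Rotation as Ro
def delta(target,yaw):
    """shift cm in tool axes, yaw turn about tool z, for a tool-down target"""
    s=get_state(); R=Ro.from_euler('xyz',s['ee_rot']); d=R.inv().apply(np.array(target)-s['eef_pos'])*100
    w=(R.inv()*Ro.from_euler('xyz',[np.pi,0,yaw])).as_rotvec(); return d.round(2),w.round(3)
E
python3 - <<'E'
from h import *
P=K('top')
C=lambda x,y:(x/6.6667,y/6.6667)
f=[(75,105),(318,98),(320,243),(78,250)]
w=np.array([onz('top',150+x/6.667,155+y/6.667,.012,P) for x,y in f]);print(w.round(4).tolist(),w.mean(0))
h=onz('top',150+278/6.667,155+163/6.667,.014,P);print('hole',h)
g=[onz('top',285+(x-400)/6.667,190+y/6.667,.032,P) for x,y in((545,160),(700,220))];print(g,np.mean(g,0)); d=g[0]-g[1];print('yaw',-np.arctan2(d[0],d[1]))
V=K('wrist')[2];R=V[:3,:3];s=get_state();print('wristcam',Ro.from_euler('xyz',s['ee_rot']).inv().apply(-R.T@V[:3,3]-s['eef_pos']),(R@Ro.from_euler('xyz',s['ee_rot']).as_matrix()).round(2).tolist(),K('wrist')[1])
print(delta([.47,-.2,.23],-np.pi-.36),delta([.47,-.2,.23],-.36))
E
```

```text
[[0.6364, 0.2753, 0.012], [0.6396, 0.162, 0.012], [0.5713, 0.1602, 0.012], [0.5683, 0.2725, 0.012]] [0.60389741 0.21751425 0.012     ]
hole [0.60863316 0.17997836 0.014     ]
[array([ 0.49922504, -0.17400646,  0.032     ]), array([ 0.4716517 , -0.24439082,  0.032     ])] [ 0.48543837 -0.20919864  0.032     ]
yaw -0.3733774077732427
wristcam [ 0.07380918  0.00046305 -0.15891721] [[-0.0, 1.0, -0.0], [-0.96, -0.0, -0.28], [-0.28, 0.0, 0.96]] 301.2405841338224
(array([-41.33,  37.45,  -0.38]), array([ 0.001, -0.001,  0.586])) (array([-41.33,  37.45,  -0.38]), array([ 1.000e-03,  2.000e-03, -2.556e+00]))
```

```bash
python3 -m creep '[[[8.7,-5,4,0,0,0,0.05],[8.7,-10,8,0,0,0,0.15],[8.7,-15,12,0,0,0,0.25],[8.7,-20,16.5,0,0,0,0.35],[8.7,-25,21,0,0,0,0.45],[8.7,-30,26,0,0,0,0.55],[8.7,-35,31,0,0,0,0.57],[8.7,-39,34,0,0,0,0.57],[8.7,-41.5,36.5,0,0,0,0.57],[8.7,-41.5,36.5,0,0,0,0.57],[8.7,-41.5,36.5,0,0,0,0.57],[8.7,-41.5,36.5,0,0,0,0.57]]]'
python3 - <<'E'
from h import *
s=get_state();print(s['q'],s['eef_pos'],s['ee_rot'])
np.savetxt('wv.txt',K('wrist')[2]); im=grab_frame('wrist'); cv2.imwrite('pics/w1.png',im)
P=K('wrist');print('expected pegs',[proj('wrist',X,P) for X in((.499,-.174,.032),(.472,-.244,.032))])
E
```

```text
t: 1.6
eef_pos: [0.4732, -0.2099, 0.2264]
ee_rot: [-3.141, -0.0, 2.796]
force: [-0.2, 1.1, 0.0]
width: 0.0871
gripper_force: 0.0
[-3.80587584e-02  9.90354925e-02 -3.30292664e-01 -2.22146240e-05
 -1.14190586e+00 -1.87814160e+00] [ 0.47319562 -0.20994929  0.22642917] [-3.14147949e+00 -4.23291927e-04  2.79617936e+00]
expected pegs [(np.float64(291.22653928571515), np.float64(177.79569002274533)), (np.float64(229.01962622392836), np.float64(176.45817219222167))]
```

View pics/w1.png

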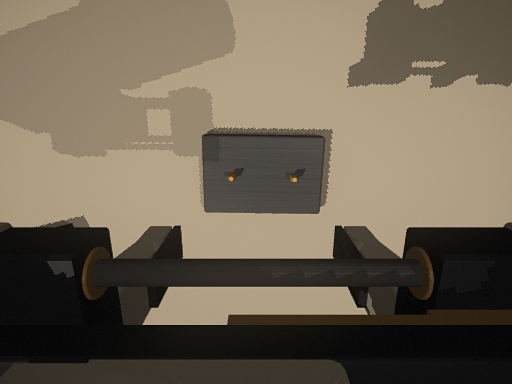

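The wrist view shows the dock plate with brass pegs at (231,178) and (294,179), about 2 px from where I predicted them.

```bash
cat >> h.py <<'E'
def blobs(im,P,n,z,roi,lo,hi,amin=4):
    h=cv2.cvtColor(im,cv2.COLOR_BGR2HSV); m=cv2.inRange(h,lo,hi); k=np.zeros_like(m); x0,y0,x1,y1=roi; k[y0:y1,x0:x1]=1; m*=k
    N,l,st,ce=cv2.connectedComponentsWithStats(m)
    return [(ce[i].round(1).tolist(),int(st[i][4]),onz(n,*ce[i],z,P).round(4)) for i in range(1,N) if st[i][4]>=amin]
E
python3 - <<'E'
from h import *
im=cv2.imread('pics/w1.png');P=K('wrist')
b=blobs(im,P,'wrist',.031,(205,140,320,205),(8,120,90),(35,255,255))
for x in b:print(*x)
p=[x[2] for x in b];m=np.mean(p,0);d=p[1]-p[0];print(m,np.linalg.norm(d),-np.arctan2(d[0],d[1]))
g=cv2.cvtColor(im,cv2.COLOR_BGR2GRAY)[120:216,190:340]; c=max(cv2.findContours((g<112).astype(np.uint8),0,1)[0],key=cv2.contourArea);q=cv2.minAreaRect(c);print(q)
print(onz('wrist',q[0][0]+190,q[0][1]+120,.018,P))
T=[.604-.02,.2175,.226];print(delta(T,-np.pi+.02))
E
```

```text
[292.7, 178.6] 37 [ 0.5009 -0.1727  0.031 ]
[230.3, 178.1] 26 [ 0.4747 -0.2434  0.031 ]
[ 0.4878  -0.20805  0.031  ] 0.07539847478563477 2.7867027462029843
((75.9991683959961, 50.053829193115234), (130.9998779296875, 85.69754028320312), 0.8814039826393127)
[ 0.48268552 -0.20010752  0.018     ]
(array([ 4.07, 43.98,  0.05]), array([-0.   , -0.   , -0.366]))
```

```bash
python3 -m creep '[[[8.7,1,4,0,0,0,0],[8.7,1.5,9,0,0,0,-0.05],[8.7,2,15,0,0,0,-0.1],[8.7,3,21,0,0,0,-0.2],[8.7,4,27,0,0,0,-0.3],[8.7,5,33,0,0,0,-0.36],[8.7,6,38,0,0,0,-0.36],[8.7,6.3,41.5,0,0,0,-0.36],[8.7,6.3,43.2,0,0,0,-0.36],[8.7,6.3,43.2,0,0,0,-0.36],[8.7,6.3,43.2,0,0,0,-0.36],[8.7,6.3,43.2,0,0,0,-0.36]]]'
python3 - <<'E'
from h import *
im=grab_frame('wrist'); cv2.imwrite('pics/w2.png',im)
s=get_state();print(s['q'])
P=K('wrist')
c,sn=np.cos(.02),np.sin(.02)
for X in [(35,55,14),(35,-55,14),(-35,55,14),(-35,-55,14),(0,38,14),(0,-38,14),(18,0,155),(-15,20,172),(-15,-20,172)]:
    x,y,z=np.array(X)/1000; print(X,np.round(proj('wrist',(.604+c*x-sn*y,.2175+sn*x+c*y,z),P),1))
E
```

```text
t: 3.15
eef_pos: [0.5603, 0.2176, 0.2269]
ee_rot: [3.141, 0.0, -3.127]
force: [0.3, -0.6, 0.0]
width: 0.0867
gripper_force: 0.0
[ 6.95337489e-01  2.37753401e-01 -1.57551466e-01 -8.84685271e-06
 -1.17509223e+00 -2.25148034e+00]
(35, 55, 14) [297.5 222.7]
(35, -55, 14) [214.6 223.1]
(-35, 55, 14) [299.2 171. ]
(-35, -55, 14) [212.  171.5]
(0, 38, 14) [285.2 197.6]
(0, -38, 14) [226.5 197.9]
(18, 0, 155) [255.3 267. ]
(-15, 20, 172) [280.6 240.6]
(-15, -20, 172) [229.1 240.8]
```

View pics/w2.png

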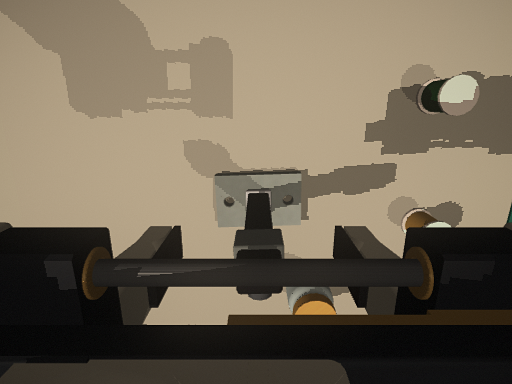

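The foot's holes are at (229,201) and (288,199), the grip block spans columns 235–283, and the button is on the far (+x) side. I'll measure the holes precisely.

```bash
python3 - <<'E'
from h import *
im=cv2.imread('pics/w2.png');P=K('wrist')
g=cv2.cvtColor(im,cv2.COLOR_BGR2GRAY)
C=[]
for x0,x1 in((221,238),(279,297)):
    r=g[193:208,x0:x1].astype(float); w=np.clip(85-r,0,None); ys,xs=np.mgrid[193:208,x0:x1]
    u=(w*xs).sum()/w.sum(),(w*ys).sum()/w.sum(); C.append(onz('wrist',*u,.012,P)); print(np.round(u,1),r.min(),np.median(r),C[-1])
C=np.array(C);m=C.mean(0);d=C[1]-C[0];print('mono',m,np.linalg.norm(d),-np.arctan2(d[0],d[1]))
# block top back edge & side edges at z=.172
row=g[240];print(row[225:295].tolist())
for y in range(226,240):print(y,g[y,245:275:6].tolist())
for u in((235,240),(283,240)):print(onz('wrist',*u,.172,P))
E
```

```text
[228.1 202.7] 44.0 117.0 [0.61201632 0.18133947 0.012     ]
[288.1 200.7] 42.0 88.0 [0.60809397 0.25967055 0.012     ]
mono [0.61005514 0.22050501 0.012     ] 0.07842922173150073 0.05003213074386579
[166, 166, 166, 166, 165, 167, 168, 167, 168, 135, 46, 40, 41, 42, 42, 41, 42, 43, 40, 41, 41, 41, 42, 40, 41, 40, 41, 40, 41, 40, 40, 41, 42, 40, 42, 41, 40, 40, 40, 40, 40, 39, 39, 39, 39, 41, 40, 41, 41, 40, 40, 40, 41, 41, 40, 38, 38, 54, 140, 170, 166, 166, 166, 166, 165, 165, 166, 166, 166, 166]
226 [19, 25, 24, 24, 23]
227 [19, 25, 25, 24, 23]
228 [20, 24, 26, 26, 25]
229 [26, 32, 38, 35, 43]
230 [41, 41, 40, 41, 42]
231 [41, 41, 41, 40, 41]
232 [40, 41, 40, 40, 42]
233 [41, 39, 40, 40, 39]
234 [41, 41, 39, 41, 39]
235 [41, 41, 41, 40, 41]
236 [43, 40, 39, 42, 41]
237 [41, 39, 40, 41, 40]
238 [41, 40, 42, 40, 40]
239 [41, 41, 41, 40, 40]
[0.58863112 0.20175394 0.172     ]
[0.58810201 0.23901603 0.172     ]
```

```bash
python3 - <<'E'
from h import *
im=cv2.imread('pics/w2.png');P=K('wrist')
g=cv2.cvtColor(im,cv2.COLOR_BGR2GRAY)
print('block bottom back edge',onz('wrist',259,228.8,.138,P))
for u in((234.6),(282.7)):print(onz('wrist',u,232,.145,P), )
# foot outline
m=((g<140)).astype(np.uint8)
print('near edge col 230,285',g[165:182,225].tolist(),g[165:182,292].tolist())
print('far edge',g[218:232,225].tolist(),g[218:232,292].tolist())
print('L/R row 210',g[210,208:225].tolist(),g[210,292:308].tolist())
E
```

```text
block bottom back edge [0.59369838 0.22067842 0.138     ]
[0.59396725 0.19947591 0.145     ]
[0.59337373 0.24119018 0.145     ]
near edge col 230,285 [145, 142, 143, 142, 144, 143, 75, 77, 62, 48, 66, 122, 117, 119, 117, 119, 119] [168, 169, 141, 143, 73, 78, 53, 49, 72, 150, 142, 142, 143, 143, 145, 144, 144]
far edge [136, 136, 136, 137, 136, 136, 137, 136, 136, 161, 168, 167, 167, 166] [144, 143, 144, 144, 144, 146, 146, 163, 167, 166, 166, 167, 166, 166]
L/R row 210 [169, 167, 169, 168, 168, 166, 142, 142, 142, 136, 136, 136, 136, 136, 134, 136, 137] [146, 146, 145, 146, 145, 146, 145, 146, 142, 107, 98, 98, 99, 101, 98, 108]
```

```bash
python3 -m creep '[[[8.7,-2,0.1,0,0,0,0],[8.7,-4,0.2,0,0,0,-0.015],[8.7,-4.8,0.2,0,0,0,-0.015],[8.7,-4.8,0.2,1,0,0,-0.015],[8.7,-4.8,0.2,2.5,0,0,-0.015],[8.7,-4.8,0.2,4.5,0,0,-0.015],[8.7,-4.8,0.2,6.5,0,0,-0.015],[8.7,-4.8,0.2,8,0,0,-0.015],[8.7,-4.8,0.2,9,0,0,-0.015],[8.7,-4.8,0.2,9,0,0,-0.015],[8.7,-4.8,0.2,9,0,0,-0.015]]]'
python3 -m creep '[[[6,0,0,0,0,0,0],[5,0,0,0,0,0,0],[4,0,0,0,0,0,0],[3,0,0,0,0,0,0],[3,0,0,0,0,0,0],[3,0,0,0,0,0,0],[3,0,0,0,0,0,0],[3,0,0,0,0,0,0]]]' 35
```

```text
t: 4.58
eef_pos: [0.6087, 0.2217, 0.1372]
ee_rot: [3.141, 0.001, -3.111]
force: [-0.6, 1.4, -0.0]
width: 0.087
gripper_force: 0.0
t: 5.58
eef_pos: [0.6082, 0.221, 0.1366]
ee_rot: [-3.141, -0.0, -3.111]
force: [0.1, -4.2, 1.6]
width: 0.0398
gripper_force: 34.9
```

```bash
python3 -m creep '[[[3,0,0,-0.3,0,0,0],[3,0,0,-1,0,0,0],[3,0,0,-2,0,0,0],[3,0,0,-3.2,0,0,0],[3,0,0,-4.5,0,0,0],[3,0,0,-5.5,0,0,0],[3,0,0,-6,0,0,0],[3,0,0,-6,0,0,0]]]'
python3 -m creep '[[[3,0.5,-1,0,0,0,0.01],[3,1.2,-3.5,0,0,0,0.03],[3,2,-6.5,0,0,0,0.06],[3,3,-9.5,0,0,0,0.09],[3,4,-12.5,0,0,0,0.12],[3,5,-15.5,0,0,0,0.15],[3,6,-18.5,0,0,0,0.18],[3,7,-21.5,0,0,0,0.21],[3,8,-24.5,0,0,0,0.24],[3,9,-27.5,0,0,0,0.27],[3,10,-30.5,0,0,0,0.3],[3,11,-33.5,0,0,0,0.33],[3,12,-36.5,0,0,0,0.355],[3,12.8,-39.5,0,0,0,0.375],[3,13.2,-41.5,0,0,0,0.385],[3,13.4,-42.3,0,0,0,0.385],[3,13.4,-42.6,0,0,0,0.385],[3,13.4,-42.6,0,0,0,0.385],[3,13.4,-42.6,0,0,0,0.385]]]'
python3 - <<'E'
from h import *
im=grab_frame('wrist'); cv2.imwrite('pics/w3.png',im); s=grab_frame('scene'); cv2.imwrite('pics/s3.png',s)
r=cv2.resize(s[120:220,190:320],(780,600),interpolation=cv2.INTER_CUBIC)
cv2.imwrite('pics/c3.png',np.hstack([cv2.resize(im[130:300,160:350],(400,358),interpolation=cv2.INTER_CUBIC),cv2.resize(s[115:215,190:302],(400,358),interpolation=cv2.INTER_CUBIC)]))
print(get_state()['eef_pos'],get_state()['ee_rot'])
E
```

```text
t: 6.58
eef_pos: [0.6083, 0.2216, 0.1969]
ee_rot: [3.141, 0.0, -3.111]
force: [0.1, -0.1, -9.2]
width: 0.0398
gripper_force: 34.9
t: 8.95
eef_pos: [0.4875, -0.208, 0.1966]
ee_rot: [3.141, 0.0, 2.788]
force: [-0.1, -0.4, -8.6]
width: 0.0399
gripper_force: 34.9
[ 0.48759946 -0.20794253  0.19652923] [ 3.14149640e+00 -5.57168755e-05  2.78817596e+00]
```

View pics/c3.png

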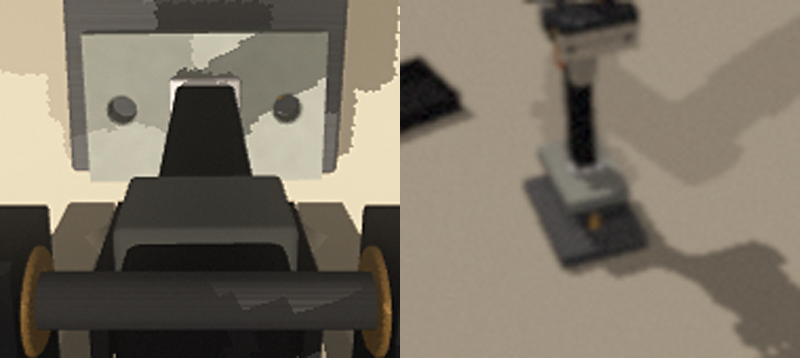

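The wrist view shows the foot held level with its holes at about px (217.5,181.8) and (296,181.3). The scene view shows it hanging just above the plate. I'll cast the hole rims now.

```bash
python3 - <<'E'
from h import *
im=cv2.imread('pics/w3.png');P=K('wrist');g=cv2.cvtColor(im,cv2.COLOR_BGR2GRAY)
C=[]
for x0,x1 in((206,230),(284,309)):
    r=cv2.GaussianBlur(g,(0,0),.7)[170:194,x0:x1]; m=(r<115).astype(np.uint8)
    N,l,st,ce=cv2.connectedComponentsWithStats(m); i=l[12,12]; u=ce[i]+[x0,170]; C.append(onz('wrist',*u,.074,P)); print(u,st[i],C[-1])
m=np.mean(C,0);d=C[1]-C[0];print(m,np.linalg.norm(d),-np.arctan2(d[0],d[1]))
e=np.array([.4878,-.2080])-m[:2]; y=get_state()['ee_rot'][2];print('err',e,'tool xy cm',100*e@[np.cos(y),np.sin(y)],100*e@[np.sin(y),-np.cos(y)])
E
```

```text
[217.37241379 182.02068966] [  5   6  14  13 145] [ 0.47358854 -0.24203967  0.074     ]
[295.49324324 180.58108108] [  5   4  14  14 148] [ 0.49833751 -0.17089521  0.074     ]
[ 0.48596303 -0.20646744  0.074     ] 0.07532625552761722 -0.3347753337416684
err [ 0.00183697 -0.00153256] tool xy cm -0.2253866473444277 -0.08020532575797294
```

```bash
python3 -m creep '[[[3,-0.2,-0.07,0,0,0,0.018],[3,-0.2,-0.07,0.5,0,0,0.018],[3,-0.2,-0.07,1.2,0,0,0.018],[3,-0.2,-0.07,1.9,0,0,0.018],[3,-0.2,-0.07,2.4,0,0,0.018],[3,-0.2,-0.07,2.7,0,0,0.018],[3,-0.2,-0.07,2.9,0,0,0.018],[3,-0.2,-0.07,3.0,0,0,0.018],[3,-0.2,-0.07,3.0,0,0,0.018],[3,-0.2,-0.07,3.0,0,0,0.018]]]'; python3 -c "
from h import *
s=get_state();print(s['force'],s['moment'])"
```

```text
t: 10.3
eef_pos: [0.4892, -0.2098, 0.1667]
ee_rot: [3.142, 0.0, 2.769]
force: [0.4, -0.3, -8.0]
width: 0.0394
gripper_force: 34.9
[ 0.35043779 -0.30949965 -8.04547558] [-0.05231142 -0.08198841  0.02592364]
```

```bash
python3 -m creep '[[[3,0,0,0.2,0,0,0],[3,0,0,0.4,0,0,0],[3,0,0,0.5,0,0,0],[3,0,0,0.5,0,0,0]]]'; python3 -m creep '[[[3,0,0,0.2,0,0,0],[3,0,0,0.4,0,0,0],[3,0,0,0.5,0,0,0],[3,0,0,0.5,0,0,0]]]'; python3 -c "
from h import *
s=get_state();print(s['force'],s['moment'])"
```

```text
t: 10.8
eef_pos: [0.489, -0.2098, 0.1614]
ee_rot: [-3.142, -0.0, 2.769]
force: [-0.6, 0.4, -9.2]
width: 0.0398
gripper_force: 34.9
t: 11.3
eef_pos: [0.489, -0.2098, 0.1566]
ee_rot: [-3.142, -0.0, 2.769]
force: [-0.3, -0.2, -6.8]
width: 0.0396
gripper_force: 34.9
[-0.29403681 -0.24501254 -6.83398048] [-0.02028123  0.13532915 -0.01499479]
```

```bash
python3 -m creep '[[[3,0,0,0.1,0,0,0],[3,0,0,0.2,0,0,0],[3,0,0,0.25,0,0,0],[3,0,0,0.25,0,0,0],[3,0,0,0.25,0,0,0]]]'; python3 -c "
from h import *
s=get_state();print(s['force'],s['moment'])"
```

```text
t: 11.92
eef_pos: [0.4892, -0.21, 0.1544]
ee_rot: [-3.141, 0.0, 2.769]
force: [-3.2, -0.6, 1.3]
width: 0.0398
gripper_force: 34.9
[-3.20922248 -0.61032326  1.32485378] [-0.00404171  1.18756995  0.07506542]
```

```bash
python3 -m creep '[[[5,0,0,0,0,0,0],[7,0,0,0,0,0,0],[8.7,0,0,0,0,0,0],[8.7,0,0,0,0,0,0],[8.7,0,0,0,0,0,0],[8.7,0,0,0,0,0,0]]]'
python3 -m creep '[[[8.7,0,0,-1,0,0,0],[8.7,0,0,-3,0,0,0],[8.7,0,0,-5,0,0,0],[8.7,0,0,-7,0,0,0],[8.7,0,0,-8.5,0,0,0],[8.7,0,0,-9,0,0,0],[8.7,0,0,-9,0,0,-0.15],[8.7,0,0,-9,0,0,-0.3],[8.7,0,0,-9,0,0,-0.45],[8.7,0,0,-9,0,0,-0.6],[8.7,0,0,-9,0,0,-0.75],[8.7,0,0,-9,0,0,-0.9],[8.7,0,0,-9,0,0,-1.05],[8.7,0,0,-9,0,0,-1.2],[8.7,0,0,-9,0,0,-1.35],[8.7,0,0,-9,0,0,-1.5],[8.7,0,0,-9,0,0,-1.57],[8.7,0,0,-9,0,0,-1.57]]]'
python3 - <<'E'
from h import *
s=get_state();print(s['q'],s['eef_pos'],s['ee_rot'])
im=grab_frame('wrist'); cv2.imwrite('pics/w4.png',im); sc=grab_frame('scene'); cv2.imwrite('pics/s4.png',sc)
cv2.imwrite('pics/c4.png',np.hstack([im[100:384],cv2.resize(sc[115:215,190:280],(256,284),interpolation=cv2.INTER_CUBIC)]))
E
```

```text
t: 12.68
eef_pos: [0.4892, -0.2098, 0.1541]
ee_rot: [3.142, 0.0, 2.769]
force: [-0.1, 0.8, -0.5]
width: 0.0863
gripper_force: 0.0
t: 14.92
eef_pos: [0.4888, -0.2097, 0.2435]
ee_rot: [3.141, -0.0, -1.944]
force: [1.1, -0.1, -0.9]
width: 0.0867
gripper_force: 0.0
[-3.65551873e-02  1.11998841e-01 -2.75112445e-01 -1.89887371e-04
 -1.18469129e+00 -3.37063662e-01] [ 0.48880003 -0.20973781  0.24354029] [ 3.14058487e+00 -1.66844388e-04 -1.94448669e+00]
```

View pics/c4.png

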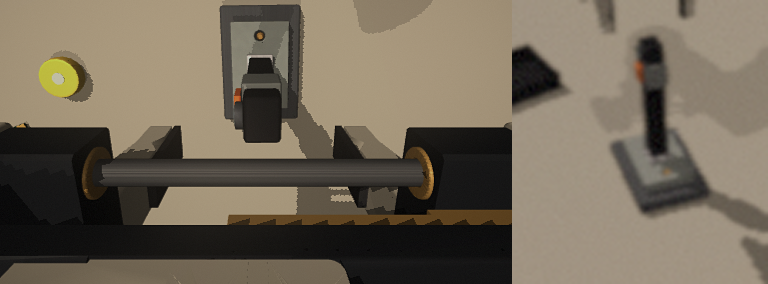

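The monopod is seated: a peg shows through the hole at crop px (260,35), and the orange button is on the tool −y side at (237,98). I'll descend about 5 mm below grip centre so the fingers clear the lens, then squeeze along monopod x.

```bash
python3 -m creep '[[[8.7,0,-0.05,1,0,0,0],[8.7,0,-0.05,3,0,0,0],[8.7,0,-0.05,5,0,0,0],[8.7,0,-0.05,7,0,0,0],[8.7,0,-0.05,8.5,0,0,0],[8.7,0,-0.05,9.4,0,0,0],[8.7,0,-0.05,9.4,0,0,0],[8.7,0,-0.05,9.4,0,0,0]]]'
python3 -m creep '[[[6,0,0,0,0,0,0],[5,0,0,0,0,0,0],[4,0,0,0,0,0,0],[2.5,0,0,0,0,0,0],[2.5,0,0,0,0,0,0],[2.5,0,0,0,0,0,0],[2.5,0,0,0,0,0,0],[2.5,0,0,0,0,0,0]]]' 27; python3 -c "
from h import *
s=get_state();print(s['force'],s['moment'])"
```

```text
t: 16.02
eef_pos: [0.49, -0.2101, 0.1507]
ee_rot: [-3.141, 0.0, -1.944]
force: [-0.5, -0.4, 0.7]
width: 0.0871
gripper_force: 0.0
t: 17.02
eef_pos: [0.4886, -0.2098, 0.1503]
ee_rot: [3.14, -0.0, -1.944]
force: [-4.2, 2.9, 6.0]
width: 0.0303
gripper_force: 27.0
[-4.2059366   2.94921761  5.95370302] [1.06047856 1.71874147 0.12305144]
```

```bash
python3 -m creep '[[[2.5,0,0,-0.1,0,0,0],[2.5,0,0,-0.3,0,0,0],[2.5,0,0,-0.5,0,0,0],[2.5,0,0,-0.8,0,0,0],[2.5,0,0,-1.1,0,0,0],[2.5,0,0,-1.4,0,0,0],[2.5,0,0,-1.7,0,0,0],[2.5,0,0,-2.0,0,0,0],[2.5,0,0,-2.0,0,0,0]]]';  python3 - <<'E'
from h import *
s=get_state();print(s['force'],s['moment'])
sc=grab_frame('scene');w=grab_frame('wrist');cv2.imwrite('pics/c5.png',np.hstack([w[100:384],cv2.resize(sc[115:215,190:280],(256,284),interpolation=cv2.INTER_CUBIC)]))
E
```

```text
t: 18.15
eef_pos: [0.4893, -0.21, 0.1704]
ee_rot: [3.141, -0.0, -1.944]
force: [-4.9, 2.1, -1.1]
width: 0.0304
gripper_force: 27.0
[-4.90843033  2.06521821 -1.06304839] [1.13086864 2.45528076 0.11222335]
```

View pics/c5.png

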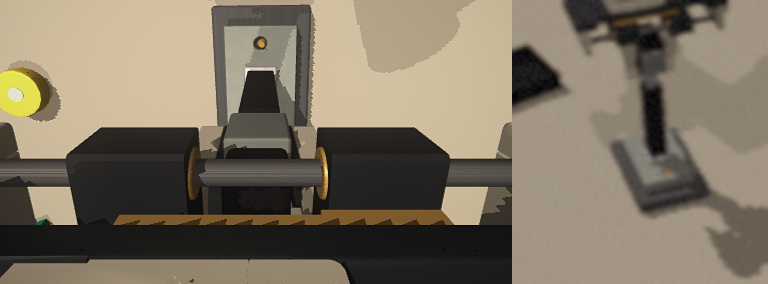

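The foot is still down on the plate (hole and peg at (260,43)) and the head has slid up about 20 mm. I'll continue and ease off the side load by 1 mm.

```bash
python3 -m creep '[[[2.5,0,0.05,-0.2,0,0,0],[2.5,0,0.1,-0.5,0,0,0],[2.5,0,0.1,-0.9,0,0,0],[2.5,0,0.1,-1.3,0,0,0],[2.5,0,0.1,-1.7,0,0,0],[2.5,0,0.1,-2.1,0,0,0],[2.5,0,0.1,-2.5,0,0,0],[2.5,0,0.1,-2.9,0,0,0],[2.5,0,0.1,-3.3,0,0,0],[2.5,0,0.1,-3.7,0,0,0],[2.5,0,0.1,-4.0,0,0,0],[2.5,0,0.1,-4.0,0,0,0]]]'; python3 -c "
from h import *
s=get_state();print(s['force'],s['moment'])"
```

```text
t: 19.75
eef_pos: [0.4889, -0.2097, 0.2105]
ee_rot: [-3.141, 0.0, -1.944]
force: [-2.0, -0.3, -1.1]
width: 0.0303
gripper_force: 27.0
[-1.95823342 -0.29147309 -1.06263798] [ 0.12212674  1.01971436 -0.00125461]
```

```bash
python3 -m creep '[[[2.5,0,0.03,-0.2,0,0,0],[2.5,0,0.05,-0.5,0,0,0],[2.5,0,0.05,-0.9,0,0,0],[2.5,0,0.05,-1.3,0,0,0],[2.5,0,0.05,-1.7,0,0,0],[2.5,0,0.05,-2.1,0,0,0],[2.5,0,0.05,-2.5,0,0,0],[2.5,0,0.05,-2.9,0,0,0],[2.5,0,0.05,-3.3,0,0,0],[2.5,0,0.05,-3.7,0,0,0],[2.5,0,0.05,-4.1,0,0,0],[2.5,0,0.05,-4.4,0,0,0],[2.5,0,0.05,-4.5,0,0,0],[2.5,0,0.05,-4.5,0,0,0]]]'; python3 -c "
from h import *
s=get_state();print(s['force'],s['moment'])"; python3 -m creep '[[[2.5,0,0,-0.1,0,0,0],[2.5,0,0,-0.2,0,0,0],[2.5,0,0,-0.2,0,0,0]]]'; python3 -c "
from h import *
s=get_state();print(s['force'],s['moment'])"
```

```text
t: 21.5
eef_pos: [0.4883, -0.2095, 0.2553]
ee_rot: [-3.141, 0.0, -1.944]
force: [-0.3, 0.3, -1.8]
width: 0.0299
gripper_force: 27.0
[-0.28027992  0.28215869 -1.80340541] [-0.06792087  0.14793037  0.06941939]
t: 21.88
eef_pos: [0.4882, -0.2094, 0.2571]
ee_rot: [-3.142, -0.0, -1.944]
force: [-0.8, -0.2, -2.6]
width: 0.0301
gripper_force: 27.0
[-0.79511915 -0.20197619 -2.60365515] [-0.05812733  0.08534853  0.11097484]
```

```bash
for i in 1; do python3 -m creep '[[[2.5,0,0,-0.1,0,0,0],[2.5,0,0,-0.15,0,0,0],[2.5,0,0,-0.15,0,0,0]]]'; python3 -m creep '[[[2.5,0,0,-0.1,0,0,0],[2.5,0,0,-0.15,0,0,0],[2.5,0,0,-0.15,0,0,0]]]'; done
```

```text
t: 22.25
eef_pos: [0.4881, -0.2095, 0.2586]
ee_rot: [3.142, -0.0, -1.944]
force: [-0.2, -0.3, -2.1]
width: 0.0298
gripper_force: 27.0
t: 22.62
eef_pos: [0.4882, -0.2094, 0.2601]
ee_rot: [-3.142, -0.0, -1.944]
force: [0.0, -0.5, -2.2]
width: 0.0296
gripper_force: 27.0
```

```bash
python3 -m creep '[[[2.5,0,0,-0.1,0,0,0],[2.5,0,0,-0.15,0,0,0],[2.5,0,0,-0.15,0,0,0],[2.5,0,0,-0.15,0,0,0]]]'; python3 - <<'E'
from h import *
sc=grab_frame('scene');w=grab_frame('wrist');cv2.imwrite('pics/c6.png',np.hstack([w[100:384],cv2.resize(sc[95:215,180:288],(256,284),interpolation=cv2.INTER_CUBIC)]))
E
```

```text
t: 23.12
eef_pos: [0.4879, -0.2094, 0.2612]
ee_rot: [3.141, -0.0, -1.944]
force: [0.3, 0.1, -9.4]
width: 0.0297
gripper_force: 27.0
```

View pics/c6.png

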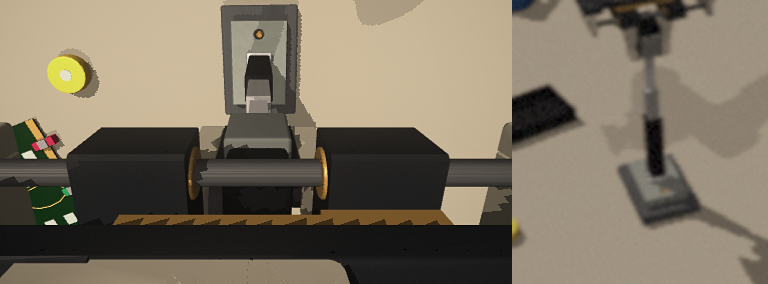

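The mast is fully extended with the foot on the dock and the peg visible at (259,34). The −9.4 N reading marks the second stop. I'll back off 1 mm so the foot rests, let it settle, and hand in.

```bash
python3 -m creep '[[[2.5,0,0,0.05,0,0,0],[2.5,0,0,0.1,0,0,0],[2.5,0,0,0.1,0,0,0],[2.5,0,0,0.1,0,0,0],[2.5,0,0,0.1,0,0,0],[2.5,0,0,0.1,0,0,0]]]'; python3 -c "
from station import *
print(job_done())"
```

```text
t: 23.98
eef_pos: [0.4881, -0.2094, 0.2605]
ee_rot: [3.141, -0.0, -1.944]
force: [-0.6, 0.2, -9.5]
width: 0.0298
gripper_force: 27.0
the job is handed in; nothing more can be done
None
```

The monopod is docked on both pegs, pulled up to its second stop and held there with the button squeezed. I handed the job in at about 24 s, but the hand-in returned no verdict. After I backed off 1 mm, the wrist force still read about 9.5 N, so the foot may be hanging slightly clear of the plate; I estimate about 1 mm, against the 7 mm limit.

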